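Lock the tissue arrayer's block carriage with its locating pin

ROBOT

A 7-joint arm with a two-finger parallel gripper is mounted at the origin on a cart in front of the work surface, level with it; the furniture and walls round the work are solid. World frame = base frame: x ahead of the robot, y to its left, z up, the work surface at z = 0. Lengths are in m, angles in rad, forces in N, time in s.
With the tool pointing down it reaches from about 0.425 to 0.875 m from the base axis. Payload 4.7 kg.
Tool frame: the origin (TCP) lies between the finger pads; the fingertips stand 14 mm ahead of it and the grasp point (between the pads) lies 5 mm behind it; z points along the fingers, y is the line along which they close (so a half turn about z gives the same grasp; the last joint's range is limited). The gripper opens to 87 mm and grips with 3 to 60 N. Pads are 19 mm wide; open, the fingers measure 117 mm over their backs; the gripper's body (75 mm by 190 mm) begins 51 mm behind the grasp point.
Start: joints at [1.245, 0.321, -0.07, 1.45, 0.023, 1.371, -0.057], TCP at [0.217, -0.613, 0.212] pointing down, gripper open.
Joint ranges: [-2.86, 2.86], [-0.3, 2.09], [-1.38, 1.24], [0.06, 2.45], [-1.56, 4.7], [0.09, 2.05], [-2.69, 2.69]. Speed limits (rad/s): [2.57, 2.57, 3.14, 3.14, 3.14, 3.14, 3.14].

INTERFACE

Orientations are given as a rotation vector (axis times angle).
In Python, from bench import ctrl gives the robot as it stands.
- The arm moves only by the tool step_arm, never from a script. Its argument "commands" is a list of rows, each an object with "travel": the shift along the tool's x, y, z in m, a list of three; "turn": the turn, a rotation vector about the tool's x, y, z in degrees, a list of three. A call has 1 to 5 rows; each row is the pose to reach, as a shift and turn from the pose commanded when the call began, along the tool's axes at that moment; what a row does not reach only later rows make up. A row lasts 1/10 s, in which the tool goes at most 50 mm and 8.59 degrees, less where a joint would pass 70% of its speed; a pose out of reach is approached as far as the arm can. A call with a gripper value outside its range is refused whole. "gripper" is the opening, from 0 (shut) to 1 (fully open), set as the call begins (left out, the last holds). The fingers move at their own pace and stop on an object; "force" is the grip in N (left out, the last holds). Time passes only in rows, so rows that repeat a pose let the fingers close. It gives the time, the measured TCP pose, the force, the opening and the grip force at its end, in the units of the state.
- ctrl.get_state(): the state, without advancing time (a new reading comes with each control period).
- ctrl.get_image(name): name is "scene" or "top" or "wrist"; returns the picture (480x640x3 uint8, red, green, blue); there is no depth.
- ctrl.camera_model(name): a dict with "fx", "fy", "cx", "cy" (pixels), "R" (3x3) and "t" (3): a world point X has camera coordinates R X + t; the wrist camera has in their place "T_tool_cam" (4x4, takes a point from camera to tool coordinates, whose origin is the TCP and whose axes are the flange's). Camera axes: x right, y down, z forward; pixel columns grow to the right and rows downward; lengths in m; the calibration is good to about 2 mm. The wrist camera is an equidistant fisheye: a pixel r from the principal point sees the ray r / f radians off the axis. A picture is of the moment at which its call begins: read the wrist's pose just before it. camera_model takes no time and is no camera call.
- ctrl.close_job(): hands the job in; it is judged then, once.
The state is a dict: "time": time; "joint_positions": joint angles; "qd": joint speeds; "joint_torque": joint torques, N m; "position": TCP position; "tool_rot": TCP orientation; "ft_force": force on the tool from outside, world axes, zero at the start; "torque": the same for the moment, N m; "grip_width": opening from 0.0 (shut) to 1.0 (fully open); "grip_force": force on a finger pad.
Only numpy, scipy, OpenCV 4.12 (cv2) and the standard library are available. Lean on these libraries where they do the work, as an engineer would, in place of code of your own. Each camera call takes 0.05 s, during which the arm holds its last target. There are 200 camera calls.

TASK

Lock the block carriage of the tissue arrayer for coring: take the red-headed locating pin out of the accessory block, put it down through the brass guide of the carriage until its tip stands on the index bar below, and then, with light pressure on the pin, slide the carriage along its rods to the left until the pin drops into the hidden hole of the bar and its collar is fully home on the guide. Feel for the hole, never press or push the pin hard against the arrayer, leave the pin standing there, let go, and leave the two loose paraffin blocks where they lie.

Things in the scene. Friction and masses are not known exactly. Their poses are not given: they have to be found in the camera images.
- pin_head (a point): Centre of the red ribbed round head (16 mm across, 40 mm high, the grip) of the loose steel locating pin, about 70 g; z up the pin. Its steel collar (22 mm across, 5 mm thick) has its underside 26 mm below this point. The pin starts upright in a loose hole of the accessory block, collar on the block's top; lift it straight up by 40 mm to clear.
- pin_collar (a point): Centre of the underside of the pin's collar, 34 mm above the tip. z up the pin. Home means that it lies on the brass guide at point bore.
- pin_tip (a point): Centre of the tip of the pin's shank, which is 8 mm across and 34 mm long below the collar, with a chamfer of 1.5 mm by 2 mm at the tip. z up the pin.
- locating_pin: The whole locating pin; origin at the centre of its tip, z up the pin.
- accessory_block: Fixed aluminium block 56 x 100 x 42 mm (x, y, z) on a 62 x 106 mm black foot that holds the pin, origin under its centre. The pin's hole is at y = -26 mm; two flat stylet heads (blue, orange, 6 mm high) stand at y = +30 mm.
- arrayer: Fixed base of the tissue arrayer: grey plate 190 x 256 mm (x, y), white end blocks 34 mm high; origin under its centre, y along the rods, x to the back. A 140 mm high column with swung-back punches stands at (82, -85) mm.
- bar_mid (a point): A point in the middle of the index bar's top face, fixed on the arrayer (40 mm before its centre, 20 mm up), axes as the arrayer. The bar lies fixed along y under the carriage. On its middle line is one blind hole, 10 mm wide with 1.5 mm chamfer, 12 mm deep. It is unmarked and unseen under the carriage: anywhere from y = -8 to +12 mm from this point, another place each time.
- bore (a point): Centre of the mouth of the upright bore in the carriage's brass guide block (36 x 36 mm); axes as the arrayer. Mouth 22 mm above the index bar; bore 9 mm wide, 3 mm countersink, 20 mm deep, open below. A spring ball in it holds the pin: it does not sink by its own weight but takes about 2 to 4 N to push down, up to about 8 N while it also drags the carriage.
- carriage (a joint): Place of the carriage (dark steel plate 130 x 110 mm with a paraffin block on it) on its rods, m: 0 at the right stop, 0.060 at the left stop, growing to the arrayer's +y. Starts at 0 to 0.010, the hole always lying farther left. The bore is at y = value - 30 mm from bar_mid. It slides freely with about 3 N of friction and can be dragged by the pin in its bore.
- block_green: Loose green cassette with a paraffin block, 41 x 28 x 13 mm, origin under its centre. Leave it.
- block_pink: Loose pink cassette with a paraffin block, 41 x 28 x 13 mm, origin under its centre. Leave it.
Things that resemble listed ones, but are neither listed nor needed, are in the scene too. Of the things shaped like the locating_pin, the red one is meant.

How it is judged:
On the way, in this order (a step that is already met when the one before it is completed fails the run):
1. the pin is out of the accessory block (z of pin_tip in the frame of accessory_block above 0.043 m), for 0.1 s.
2. the pin stands in the carriage's bore with its tip on the index bar, not yet in the hole (horizontal distance between pin_tip and bore below 0.003 m and z of pin_tip in the frame of bore between -0.025 and -0.019 m), for 0.1 s.
At the end, for the whole second after the job is handed in: The pin stands upright (within 0.1 rad) and still in the carriage's bore (within 3 mm), its collar home on the guide within 2 mm, its tip therefore in the index bar's hole, and the fingers have let go of it (z of pin_collar in the frame of bore below 0.002 m and horizontal distance between pin_collar and bore below 0.003 m and angle between locating_pin's own z axis and vertical below 0.1 rad and linear speed of locating_pin below 0.01 m/s and contact force between locating_pin and the fingers below 0.05 N); the robot touches nothing.
It fails at once if before it is home (collar still over 2 mm above the guide), the pin is pressed or pushed against the arrayer with more than 45 N (contact force between locating_pin and arrayer above 45 N and z of pin_collar in the frame of bore above 0.002 m).
It fails at once if the pin is pressed against the arrayer with more than 90 N (contact force between locating_pin and arrayer above 90 N).
It fails at once if a loose paraffin block is moved by more than 15 mm (distance of any of block_green, block_pink from where it was at the start of the episode above 0.015 m).
It also fails if it takes over 64 s, if anything falls off the work surface, if the arm or the gripper's body presses on something with over 40 N, if the wrist force passes 120 N, or if a joint passes its speed limit or range.

## Working session

There is one attempt and no reset: what is moved stays moved. The work goes in short steps, Python scripts to look and compute and a tool call to move; the robot and the scene stay as the last step left them, time stands still between calls to the robot, and variables do not carry over. Pictures are saved under pics/ and viewed, at most 10 in all, crops included, and the job is handed in when it is done.

Besides the shell and the picture viewer there is one more tool, called as a command line: name --argument value ..., lists and objects as JSON in quotes. step_arm: Moves the arm, as the interface text tells. Its arguments: {"type":"object","properties":{"commands":{"type":"array"},"gripper":{"type":"number"},"force":{"type":"number"}},"required":["commands"]}

```bash
mkdir -p pics; ls
python3 - <<'E'
from bench import ctrl
import cv2,numpy as np
s=ctrl.get_state();print(s)
a=ctrl.get_image("scene");b=ctrl.get_image("top")
cv2.imwrite("pics/scene.png",a[...,::-1]);cv2.imwrite("pics/top.png",b[...,::-1])
for n in("scene","top","wrist"):print(n,ctrl.camera_model(n))
E
```

```text
pics
{'time': 0.0, 'joint_positions': array([ 1.24510686,  0.32179127, -0.07008121,  1.45171081,  0.02261072,
        1.37077858, -0.05687314]), 'qd': array([-0.0009597 , -0.00129842, -0.00059611, -0.00026314, -0.00105063,
       -0.00074605, -0.00153923]), 'joint_torque': array([ 1.10350327e-04, -4.91287351e+01, -4.03740825e-01, -3.12528241e+01,
       -6.37660269e-02,  4.36730019e-02,  1.88500258e-04]), 'position': array([ 0.21638861, -0.61230444,  0.21066413]), 'tool_rot': array([-3.09452153e+00, -5.30951222e-01,  6.76102617e-04]), 'ft_force': array([-0.30158892,  0.37363795, -0.52616483]), 'torque': array([0.07628942, 0.02123477, 0.04155489]), 'grip_force': 0.0, 'grip_width': 0.9975753443652012}
scene {'fx': 483.392743459141, 'fy': 483.392743459141, 'cx': 324.63921422200076, 'cy': 237.26905984172618, 'R': array([[-0.63972646, -0.76858483, -0.00523549],
       [-0.43070195,  0.36411699, -0.82578124],
       [ 0.63658926, -0.52601917, -0.56396626]]), 't': array([0.35108008, 0.28771321, 0.77760071])}
top {'fx': 496.3623653635251, 'fy': 496.3623653635251, 'cx': 317.3280231343982, 'cy': 238.3367021927241, 'R': array([[ 0.01298354, -0.99990516,  0.00459399],
       [-0.99339101, -0.01342268, -0.11399184],
       [ 0.11404269, -0.00308361, -0.99347106]]), 't': array([-0.00645178,  0.54142136,  1.00789175])}
wrist {'fx': 371.64829954431775, 'fy': 371.64829954431775, 'cx': 315.49111213036696, 'cy': 239.0293871966907, 'T_tool_cam': array([[ 8.50802660e-04, -9.69955616e-01, -2.43280454e-01,
         6.53184035e-02],
       [ 9.99999534e-01,  9.36475060e-04, -2.36504741e-04,
        -5.23090892e-04],
       [ 4.57225179e-04, -2.43280139e-01,  9.69955960e-01,
        -1.73181264e-01],
       [ 0.00000000e+00,  0.00000000e+00,  0.00000000e+00,
         1.00000000e+00]])}
```

View pics/scene.png

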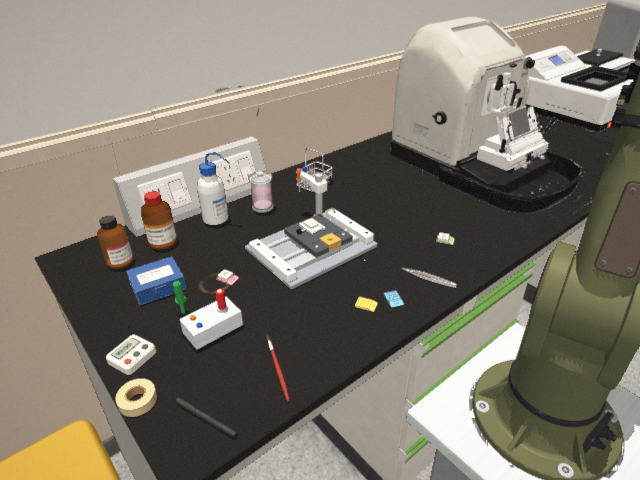

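View pics/top.png

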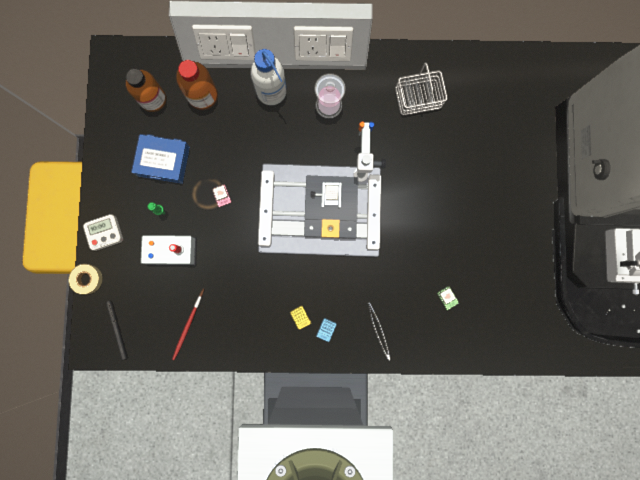

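Candidates for the pin are the red-headed one in the white block (top 175,249; scene 221,299) and the green one (top 155,208; scene 180,297). The red one stands in the accessory block beside the blue and orange stylets, so it fits the description. The red bottle cap and the red brush are not pins. The brass guide is at top (331,228). Next I measure and confirm in a crop.

```bash
cat > h.py <<'E'
import cv2,numpy as np
from bench import ctrl
from scipy.spatial.transform import Rotation as Ro
def ray(n,u,v,s=None):
    m=ctrl.camera_model(n)
    x=np.array([(u-m['cx'])/m['fx'],(v-m['cy'])/m['fy']])
    if n=='wrist':
        r=np.hypot(*x);d=np.r_[x/max(r,1e-9)*np.sin(r),np.cos(r)]
        T=m['T_tool_cam'];R=Ro.from_rotvec(s['tool_rot']).as_matrix()
        return s['position']+R@T[:3,3],R@T[:3,:3]@d
    R=m['R'];return -R.T@m['t'],R.T@np.r_[x,1]
def plane(n,u,v,z,s=None):
    o,d=ray(n,u,v,s);return o+d*(z-o[2])/d[2]
def tri(rs):
    A=0;b=0
    for o,d in rs:
        d=d/np.linalg.norm(d);P=np.eye(3)-np.outer(d,d);A=A+P;b=b+P@o
    return np.linalg.solve(A,b)
def blobs(img,lo,hi,roi,amin=8):
    h=cv2.cvtColor(img,cv2.COLOR_RGB2HSV);m=cv2.inRange(h,np.array(lo),np.array(hi))
    k=np.zeros_like(m);x0,y0,x1,y1=roi;k[y0:y1,x0:x1]=m[y0:y1,x0:x1]
    c,_=cv2.findContours(k,cv2.RETR_EXTERNAL,cv2.CHAIN_APPROX_NONE)
    return sorted([q for q in c if cv2.contourArea(q)>=amin],key=cv2.contourArea)[::-1]
E
python3 - <<'E'
from h import *
a=cv2.imread("pics/scene.png")[...,::-1].copy();b=cv2.imread("pics/top.png")[...,::-1].copy()
R=[]
for n,i,roi in(("scene",a,(205,280,240,320)),("top",b,(160,235,190,260))):
    for lo,hi in(((0,150,60),(8,255,255)),((172,150,60),(180,255,255))):
        for q in blobs(i,lo,hi,roi,4): print(n,lo,cv2.boundingRect(q),cv2.contourArea(q))
for q in blobs(b,(10,120,120),(28,255,255),(315,212,345,245)): print("brass top",cv2.minAreaRect(q),plane("top",*cv2.minAreaRect(q)[0],.042))
for q in blobs(a,(10,120,100),(28,255,255),(310,225,350,255)): print("brass sc",cv2.boundingRect(q))
# plate corners by plane
print("white block", [ (cv2.minAreaRect(q), plane("top",*cv2.minAreaRect(q)[0],.042)) for q in blobs(b,(0,0,150),(180,60,255),(135,228,200,272),200)])
for r in ((252,165,280,255),(360,165,388,255)):
  for q in blobs(b,(0,0,190),(180,60,255),r,200): print("end",cv2.minAreaRect(q),plane("top",*cv2.minAreaRect(q)[0],.034))
c=np.hstack([cv2.resize(a[270:350,160:260],(400,320),interpolation=2),cv2.resize(b[190:270,130:230],(400,320),interpolation=2)])
cv2.imwrite("pics/crop.png",c[...,::-1])
E
```

```text
scene (0, 150, 60) (215, 288, 11, 22) 118.0
top (0, 150, 60) (171, 245, 9, 7) 23.0
brass top ((330.0, 228.5), (17.0, 16.0), 90.0) [ 0.56109802 -0.02527772  0.042     ]
brass sc (320, 233, 21, 18)
white block [(((165.5, 249.5), (27.0, 49.0), 90.0), array([0.51279125, 0.31355319, 0.042     ]))]
end ((269.0, 205.0), (80.0, 20.0), 90.0) [0.61026966 0.10322692 0.034     ]
end ((370.0, 206.5), (83.0, 20.0), 90.0) [ 0.61000585 -0.1091728   0.034     ]
```

View pics/crop.png

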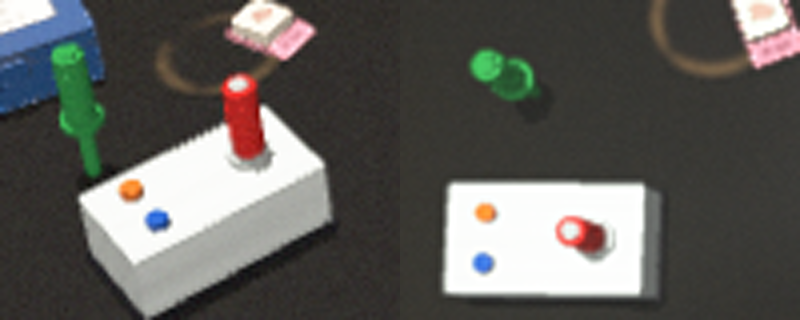

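Run:
```python
from h import *
print("head top tri",tri([ray("scene",220.25,290.75),ray("top",173.2,247.75)]))
print("brass tri",tri([ray("scene",330.3,241.5),ray("top",330.5,228.2)]),plane("scene",330.3,241.5,.042),plane("top",173.2,247.75,.088))
```

```text
head top tri [0.5123222  0.28488646 0.0855954 ]
brass tri [ 0.56246708 -0.02742657  0.03106788] [ 0.5496664  -0.01797206  0.042     ] [0.5124084  0.28462009 0.088     ]
```

step_arm --commands '[{"travel": [0.235, -0.065, 0], "turn": [0, 0, 19.5]}, {"travel": [0.235, -0.065, 0], "turn": [0, 0, 19.5]}, {"travel": [0.235, -0.065, 0], "turn": [0, 0, 19.5]}, {"travel": [0.235, -0.065, 0], "turn": [0, 0, 19.5]}, {"travel": [0.235, -0.065, 0], "turn": [0, 0, 19.5]}]' --gripper 0.5 --force 25

```text
time: 0.6
position: [0.4181, -0.4714, 0.2114]
tool_rot: [-3.141, 0.0, 0.0]
ft_force: [0.7, -1.3, 0.3]
grip_width: 0.629
grip_force: 0.0
```

step_arm --commands '[{"travel": [0.04, -0.225, -0.02]}, {"travel": [0.04, -0.225, -0.02]}, {"travel": [0.04, -0.225, -0.02]}, {"travel": [0.04, -0.225, -0.02]}, {"travel": [0.04, -0.225, -0.02]}]'

```text
$.commands[0]: bad value
```

step_arm --commands '[{"travel": [0.04, -0.22, -0.02]}, {"travel": [0.04, -0.22, -0.02]}, {"travel": [0.04, -0.22, -0.02]}, {"travel": [0.04, -0.22, -0.02]}, {"travel": [0.04, -0.22, -0.02]}]'

```text
$.commands[0]: bad value
```

Run:
```python
from h import *
import json
s=ctrl.get_state();print(s['qd'].round(3))
i=ctrl.get_image("wrist");cv2.imwrite("pics/w1.png",i[...,::-1])
json.dump({k:list(s[k]) for k in('position','tool_rot')},open('w1.json','w'));print(s['position'],s['ft_force'])
for q in blobs(i,(10,120,100),(28,255,255),(0,0,640,480),100):
    r=cv2.minAreaRect(q);print(r,plane("wrist",*r[0],.042,s))
```

```text
[-0.549  0.096 -0.248 -0.11   0.09   0.021 -0.796]
[ 0.41809124 -0.47138369  0.21139534] [ 0.70199169 -1.30041304  0.27237677]
((388.02325439453125, 356.44647216796875), (21.389345169067383, 362.4460754394531), 87.00469207763672) [ 0.26575868 -0.54992723  0.042     ]
((180.723876953125, 307.99273681640625), (21.6503963470459, 60.1370735168457), 1.5074357986450195) [ 0.32181627 -0.32829654  0.042     ]
((449.83306884765625, 307.9914245605469), (60.10844802856445, 20.736774444580078), 88.53119659423828) [ 0.32215224 -0.61322616  0.042     ]
```

View pics/w1.png

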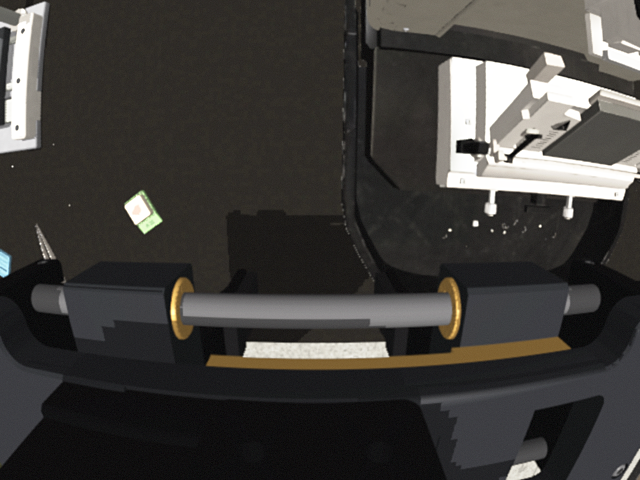

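The wrist view shows the gripper filling rows 260 and below, with open bench ahead of it. The green block is at (142,212). I have to look at things from behind them, and the rows need an explicit turn.

step_arm --commands '[{"travel": [0.04, -0.225, -0.02], "turn": [0, 0, 0]}, {"travel": [0.04, -0.225, -0.02], "turn": [0, 0, 0]}, {"travel": [0.04, -0.225, -0.02], "turn": [0, 0, 0]}, {"travel": [0.04, -0.225, -0.02], "turn": [0, 0, 0]}, {"travel": [0.04, -0.225, -0.02], "turn": [0, 0, 0]}]'

```text
time: 1.15
position: [0.4574, -0.2437, 0.232]
tool_rot: [-3.141, -0.007, -0.0]
ft_force: [0.6, -0.6, -0.7]
grip_width: 0.503
grip_force: 0.0
```

step_arm --commands '[{"travel": [0.03, -0.22, -0.02], "turn": [0, 0, 0]}, {"travel": [0.03, -0.22, -0.02], "turn": [0, 0, 0]}, {"travel": [0.03, -0.22, -0.02], "turn": [0, 0, 0]}, {"travel": [0.03, -0.22, -0.02], "turn": [0, 0, 0]}, {"travel": [0.03, -0.22, -0.02], "turn": [0, 0, 0]}]'

```text
time: 1.65
position: [0.4868, -0.0228, 0.2523]
tool_rot: [-3.14, -0.01, -0.001]
ft_force: [0.4, 0.9, -0.8]
grip_width: 0.499
grip_force: 0.0
```

step_arm --commands '[{"travel": [0, 0, 0], "turn": [0, 0, 0]}, {"travel": [0, 0, 0], "turn": [0, 0, 0]}]'

```text
time: 1.85
position: [0.4865, -0.0287, 0.2515]
tool_rot: [3.141, 0.0, -0.001]
ft_force: [-0.1, -0.5, -0.9]
grip_width: 0.496
grip_force: 0.0
```

Run:
```python
from h import *
import json
s=ctrl.get_state();print(s['qd'].round(3))
i=ctrl.get_image("wrist");cv2.imwrite("pics/w2.png",i[...,::-1])
json.dump({k:list(s[k]) for k in('position','tool_rot')},open('w2.json','w'));print(s['position'],s['ft_force'])
for q in blobs(i,(10,120,100),(28,255,255),(0,0,640,300),100):
    r=cv2.minAreaRect(q);print(r,plane("wrist",*r[0],.042,s))
```

```text
[ 0.021  0.006  0.032  0.004  0.006 -0.    -0.002]
[ 0.48649361 -0.028681    0.25146925] [-0.09209047 -0.51200794 -0.90978394]
((312.0, 139.0), (36.0, 36.0), 90.0) [ 0.5604631 -0.024919   0.042    ]
((200.8235626220703, 289.2059020996094), (8.48874568939209, 21.828205108642578), 14.03624439239502) [0.39623954 0.10250658 0.042     ]
((431.1098327636719, 289.0918273925781), (21.52969741821289, 6.699400901794434), 76.75948333740234) [ 0.39653994 -0.16100396  0.042     ]
```

View pics/w2.png

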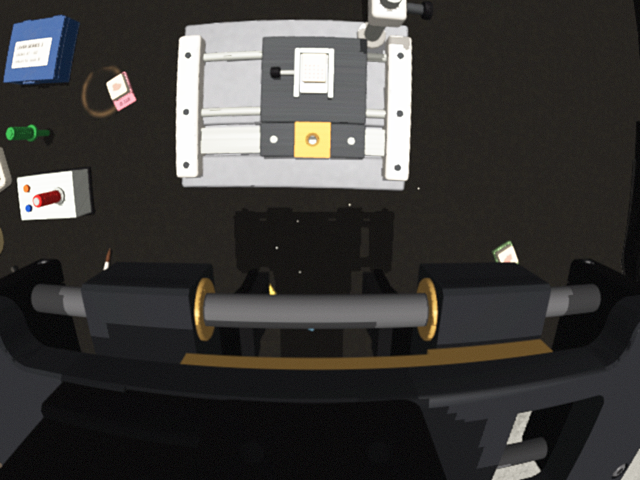

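The wrist view shows the brass guide at (312,139), giving (0.5605,-0.0249), which agrees with the top camera. I'll move behind the pin and look.

step_arm --commands '[{"travel": [-0.02, -0.24, 0.02], "turn": [0, 0, 0]}, {"travel": [-0.02, -0.24, 0.02], "turn": [0, 0, 0]}, {"travel": [-0.02, -0.24, 0.02], "turn": [0, 0, 0]}, {"travel": [-0.02, -0.24, 0.02], "turn": [0, 0, 0]}, {"travel": [-0.02, -0.24, 0.02], "turn": [0, 0, 0]}]'

```text
time: 2.4
position: [0.4669, 0.2123, 0.2314]
tool_rot: [3.141, -0.004, 0.0]
ft_force: [0.2, -0.7, -1.1]
grip_width: 0.498
grip_force: 0.0
```

step_arm --commands '[{"travel": [-0.02, -0.073, 0.03], "turn": [0, 0, 0]}, {"travel": [-0.02, -0.073, 0.03], "turn": [0, 0, 0]}, {"travel": [-0.02, -0.073, 0.03], "turn": [0, 0, 0]}, {"travel": [-0.02, -0.073, 0.03], "turn": [0, 0, 0]}]'

```text
time: 2.8
position: [0.4475, 0.2831, 0.201]
tool_rot: [3.14, -0.003, -0.002]
ft_force: [0.2, -0.3, -0.3]
grip_width: 0.5
grip_force: 0.0
```

Run:
```python
from h import *
import json
s=ctrl.get_state();print(s['qd'].round(3))
i=ctrl.get_image("wrist");cv2.imwrite("pics/w3.png",i[...,::-1])
print(s['position'],s['tool_rot'],s['ft_force'])
for q in blobs(i,(0,150,60),(8,255,255),(200,0,440,260),20):
    print(cv2.boundingRect(q))
h=cv2.cvtColor(i,cv2.COLOR_RGB2HSV)
for q in blobs(i,(0,0,150),(180,60,255),(200,0,440,260),500):
    r=cv2.minAreaRect(q);print(r,plane("wrist",*r[0],.042,s))
cv2.imwrite("pics/w3c.png",cv2.resize(i[60:260,220:420],(600,600),interpolation=2)[...,::-1])
```

```text
[ 0.025 -0.015  0.028 -0.01   0.003  0.002 -0.   ]
[0.44749616 0.28314344 0.2009885 ] [ 3.14033421e+00 -2.83978172e-03 -1.92736943e-03] [ 0.15351038 -0.32486267 -0.3441409 ]
(301, 140, 18, 19)
((281.728759765625, 149.294921875), (63.85090255737305, 113.19427490234375), 88.72696685791016) [0.5112611  0.31314164 0.042     ]
((386.6810607910156, 25.922412872314453), (26.39259910583496, 23.372549057006836), 66.80140686035156) [0.62770415 0.2187266  0.042     ]
```

View pics/w3c.png

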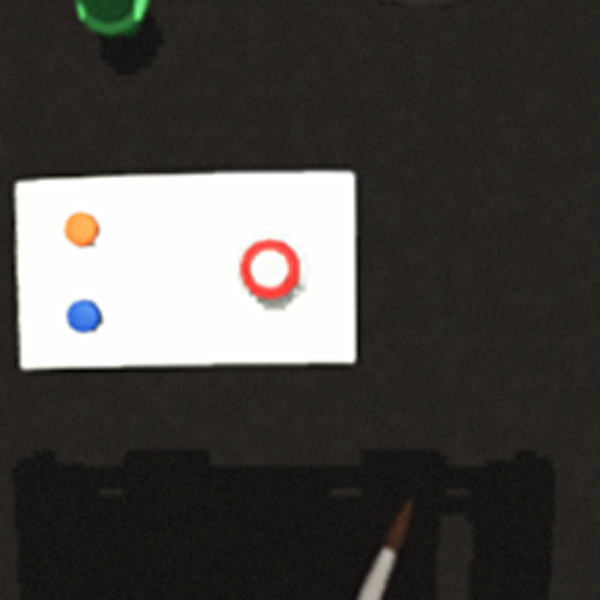

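The crop shows the red ribbed head (white cap) at wrist px (309.7,149.3), beside the orange and blue stylets in the white block. This is the pin meant.

Run:
```python
from h import *
s=ctrl.get_state()
p=plane("wrist",309.7,149.3,.088,s);print(s['position'],p,p-s['position'])
```

```text
[0.4482188  0.2824243  0.20141682] [0.51212077 0.28681691 0.088     ] [ 0.06390197  0.00439261 -0.11341682]
```

step_arm --commands '[{"travel": [0.064, -0.004, 0.03], "turn": [0, 0, 0]}, {"travel": [0.064, -0.004, 0.06], "turn": [0, 0, 0]}, {"travel": [0.064, -0.004, 0.09], "turn": [0, 0, 0]}, {"travel": [0.064, -0.004, 0.09], "turn": [0, 0, 0]}, {"travel": [0.064, -0.004, 0.09], "turn": [0, 0, 0]}]'

```text
time: 3.35
position: [0.5117, 0.2871, 0.1122]
tool_rot: [3.141, -0.005, -0.0]
ft_force: [0.9, 0.6, 0.4]
grip_width: 0.499
grip_force: 0.0
```

step_arm --commands '[{"travel": [0, 0, 0.02], "turn": [0, 0, 0]}, {"travel": [0, 0, 0.035], "turn": [0, 0, 0]}, {"travel": [0, 0, 0.045], "turn": [0, 0, 0]}, {"travel": [0, 0, 0.045], "turn": [0, 0, 0]}, {"travel": [0, 0, 0.045], "turn": [0, 0, 0]}]'

```text
time: 3.85
position: [0.5112, 0.2889, 0.0673]
tool_rot: [-3.141, 0.001, -0.001]
ft_force: [-0.1, -0.6, -0.3]
grip_width: 0.499
grip_force: 0.0
```

step_arm --commands '[{"travel": [0, 0, 0], "turn": [0, 0, 0]}, {"travel": [0, 0, 0], "turn": [0, 0, 0]}, {"travel": [0, 0, 0], "turn": [0, 0, 0]}, {"travel": [0, 0, 0], "turn": [0, 0, 0]}, {"travel": [0, 0, 0], "turn": [0, 0, 0]}]' --gripper 0.0 --force 30

```text
time: 4.35
position: [0.511, 0.2886, 0.0669]
tool_rot: [3.141, -0.001, 0.0]
ft_force: [0.4, -0.8, 1.3]
grip_width: 0.167
grip_force: 30.0
```

step_arm --commands '[{"travel": [0, 0, -0.02], "turn": [0, 0, 0]}, {"travel": [0, 0, -0.05], "turn": [0, 0, 0]}, {"travel": [0, 0, -0.09], "turn": [0, 0, 0]}, {"travel": [0, 0, -0.1], "turn": [0, 0, 0]}, {"travel": [0, 0, -0.1], "turn": [0, 0, 0]}]'

```text
time: 4.85
position: [0.5119, 0.2895, 0.1685]
tool_rot: [-3.14, 0.001, -0.005]
ft_force: [-0.2, -0.2, -1.7]
grip_width: 0.167
grip_force: 30.0
```

step_arm --commands '[{"travel": [0.02, 0.03, 0], "turn": [0, 0, 0]}, {"travel": [0.03, 0.07, 0], "turn": [0, 0, 0]}, {"travel": [0.04, 0.11, 0], "turn": [0, 0, 0]}, {"travel": [0.05, 0.15, 0], "turn": [0, 0, 0]}, {"travel": [0.05, 0.19, 0], "turn": [0, 0, 0]}]'

```text
time: 5.35
position: [0.5605, 0.0962, 0.1644]
tool_rot: [3.142, -0.002, -0.004]
ft_force: [0.3, -0.7, -0.8]
grip_width: 0.162
grip_force: 30.0
```

step_arm --commands '[{"travel": [0, 0.04, 0], "turn": [0, 0, 0]}, {"travel": [0, 0.08, 0], "turn": [0, 0, 0]}, {"travel": [0, 0.11, 0], "turn": [0, 0, 0]}, {"travel": [0, 0.122, 0], "turn": [0, 0, 0]}, {"travel": [0, 0.122, 0], "turn": [0, 0, 0]}]'

```text
time: 5.85
position: [0.5599, -0.0252, 0.1652]
tool_rot: [-3.142, 0.007, 0.004]
ft_force: [0.2, -0.1, -1.6]
grip_width: 0.169
grip_force: 30.0
```

step_arm --commands '[{"travel": [0, 0, 0.02], "turn": [0, 0, 0]}, {"travel": [0, 0, 0.04], "turn": [0, 0, 0]}, {"travel": [0, 0, 0.05], "turn": [0, 0, 0]}, {"travel": [0, 0, 0.05], "turn": [0, 0, 0]}, {"travel": [0, 0, 0.05], "turn": [0, 0, 0]}]'

```text
time: 6.35
position: [0.561, -0.0219, 0.117]
tool_rot: [-3.141, -0.002, -0.0]
ft_force: [-0.4, 0.1, 0.8]
grip_width: 0.166
grip_force: 30.0
```

Run:
```python
from h import *
s=ctrl.get_state();print(s['position'],s['tool_rot'],s['ft_force'],s['grip_width'],s['qd'].round(3))
a=ctrl.get_image("scene");b=ctrl.get_image("top");w=ctrl.get_image("wrist")
for n,i in zip("abw",(a,b,w)):np.save(n,i)
def c(i,x,y,h=33,k=4):return cv2.resize(i[y-h:y+h,x-h:x+h],(264,264),interpolation=2)
cv2.imwrite("pics/pre.png",np.hstack([c(a,325,235),c(b,330,225),cv2.resize(w[180:480,160:480],(282,264))])[...,::-1])
```

```text
[ 0.56101107 -0.02194259  0.11704019] [-3.14104073e+00 -1.97182700e-03 -3.53738346e-04] [-0.42186792  0.14479209  0.82346437] 0.16579965056836193 [ 0.006 -0.013  0.004 -0.016  0.001  0.001  0.002]
```

View pics/pre.png

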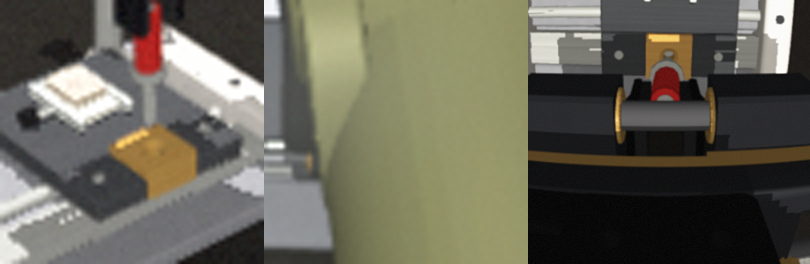

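The scene crop shows the pin tip just over the brass guide. The top view is blocked by the arm. The wrist view shows the collar and the bore. I'll enlarge once to get the relative offset.

Run:
```python
from h import *
s=ctrl.get_state();print(s['position'])
a=np.load("a.npy");w=np.load("w.npy")
# scene 30x30 px x13 ; wrist 40x60
A=cv2.resize(a[220:260,312:352],(400,400),interpolation=2);W=cv2.resize(w[210:310,280:380][:100],(400,400),interpolation=2)
cv2.imwrite("pics/pre2.png",np.hstack([A,W])[...,::-1])
p=[]
for k in range(10): p.append(ctrl.get_state()['position'])
print(np.mean(p,0),np.std(p,0))
m=ctrl.camera_model("scene")
for X in([.5605,-.0249,.042],[.561,-.023,.058]):
    c=m['R']@np.array(X)+m['t'];print(m['fx']*c[0]/c[2]+m['cx'],m['fy']*c[1]/c[2]+m['cy'])
```

```text
[ 0.56152872 -0.02292202  0.11776781]
[ 0.56152872 -0.02292202  0.11776781] [1.11022302e-16 3.46944695e-18 0.00000000e+00]
329.5561844070371 238.3682435239377
328.790286467991 232.85190741428758
```

View pics/pre2.png

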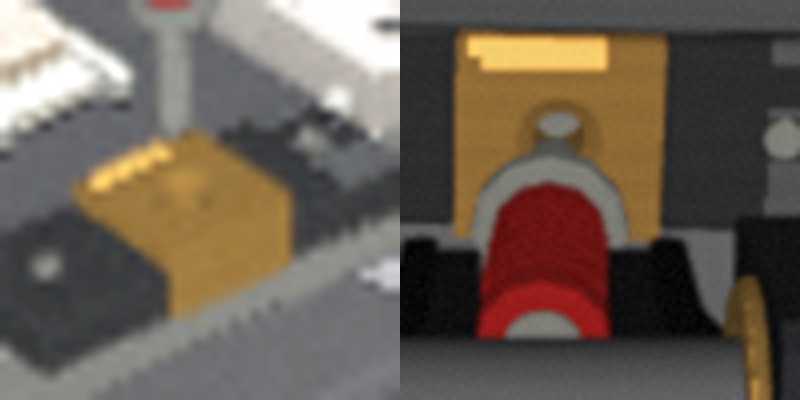

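```bash
cat >> h.py <<'E'
def projw(X,s):
    m=ctrl.camera_model("wrist");T=m['T_tool_cam'];R=Ro.from_rotvec(s['tool_rot']).as_matrix()
    c=T[:3,:3].T@(R.T@(np.array(X)-s['position'])-T[:3,3]);r=np.hypot(c[0],c[1]);th=np.arctan2(r,c[2])
    return np.array([m['cx'],m['cy']])+m['fx']*th*c[:2]/r
E
python3 - <<'E'
from h import *
s=dict(position=np.array([.5612,-.0225,.1172]),tool_rot=np.array([np.pi,0,0]))
x,y,z=s['position']
for n,X in dict(bore=[.5605,-.0249,.042],borebar=[.5605,-.0249,.022],collartop=[x,y,z-.020],collarF=[x+.011,y,z-.02],shanktop=[x,y,z-.025],tip=[x,y,z-.059],tipF=[x+.004,y,z-.059]).items():
    p=projw(X,s);print(n,p.round(1),((p-[280,210])*4+[400,0]).round(0))
w=np.load("w.npy")
for X in((559,125),(560,130)):
    print(plane("wrist",280+(X[0]-400)/4,210+X[1]/4,.042,s))
for q in blobs(w,(10,80,60),(28,255,255),(290,212,350,272),100): 
    r=cv2.boundingRect(q);print(r,plane("wrist",r[0]+r[2]/2,r[1],.042,s))
E
```

```text
bore [319.4 244. ] [558. 136.]
borebar [319.1 237.1] [556. 108.]
collartop [316.  268.6] [544. 234.]
collarF [316.1 249.3] [544. 157.]
shanktop [316.  265.7] [544. 223.]
tip [315.9 249.4] [544. 157.]
tipF [316.  243.4] [544. 134.]
[ 0.5624711  -0.02513847  0.042     ]
[ 0.56157971 -0.02531446  0.042     ]
(293, 217, 54, 54) [ 0.57949025 -0.02524981  0.042     ]
```

Relative offset: the pin is about 2 mm left of the bore in y, and x is fine. I'll correct that and go down gently.

step_arm --commands '[{"travel": [0, 0.002, 0.004], "turn": [0, 0, 0]}, {"travel": [0, 0.002, 0.008], "turn": [0, 0, 0]}, {"travel": [0, 0.002, 0.012], "turn": [0, 0, 0]}, {"travel": [0, 0.002, 0.012], "turn": [0, 0, 0]}, {"travel": [0, 0.002, 0.012], "turn": [0, 0, 0]}]'

```text
time: 7.0
position: [0.5606, -0.0253, 0.1045]
tool_rot: [-3.142, 0.001, 0.001]
ft_force: [0.7, 0.9, -0.8]
grip_width: 0.165
grip_force: 30.0
```

step_arm --commands '[{"travel": [0, 0, 0.002], "turn": [0, 0, 0]}, {"travel": [0, 0, 0.004], "turn": [0, 0, 0]}, {"travel": [0, 0, 0.006], "turn": [0, 0, 0]}, {"travel": [0, 0, 0.008], "turn": [0, 0, 0]}]'

```text
time: 7.4
position: [0.5609, -0.0249, 0.0968]
tool_rot: [-3.141, 0.001, -0.0]
ft_force: [-0.3, -0.0, -0.2]
grip_width: 0.165
grip_force: 30.0
```

step_arm --commands '[{"travel": [0, 0, 0.002], "turn": [0, 0, 0]}, {"travel": [0, 0, 0.004], "turn": [0, 0, 0]}, {"travel": [0, 0, 0.005], "turn": [0, 0, 0]}, {"travel": [0, 0, 0.005], "turn": [0, 0, 0]}]'

```text
time: 7.8
position: [0.5606, -0.0251, 0.0914]
tool_rot: [-3.141, 0.001, 0.001]
ft_force: [0.2, 1.4, -1.3]
grip_width: 0.168
grip_force: 30.0
```

step_arm --commands '[{"travel": [0, 0, 0.002], "turn": [0, 0, 0]}, {"travel": [0, 0, 0.004], "turn": [0, 0, 0]}, {"travel": [0, 0, 0.006], "turn": [0, 0, 0]}, {"travel": [0, 0, 0.006], "turn": [0, 0, 0]}]'

```text
time: 8.2
position: [0.5606, -0.0252, 0.0855]
tool_rot: [-3.141, 0.001, 0.001]
ft_force: [0.9, 2.1, 0.7]
grip_width: 0.169
grip_force: 30.0
```

step_arm --commands '[{"travel": [0, 0, 0.001], "turn": [0, 0, 0]}, {"travel": [0, 0, 0.002], "turn": [0, 0, 0]}, {"travel": [0, 0, 0.003], "turn": [0, 0, 0]}, {"travel": [0, 0, 0.003], "turn": [0, 0, 0]}]'

```text
time: 8.6
position: [0.5606, -0.0253, 0.0825]
tool_rot: [-3.142, 0.001, 0.001]
ft_force: [-0.1, 1.4, 0.9]
grip_width: 0.171
grip_force: 30.0
```

step_arm --commands '[{"travel": [0, 0, 0.001], "turn": [0, 0, 0]}, {"travel": [0, 0, 0.002], "turn": [0, 0, 0]}, {"travel": [0, 0, 0.002], "turn": [0, 0, 0]}]'

```text
time: 8.9
position: [0.5605, -0.0253, 0.0804]
tool_rot: [-3.142, 0.001, 0.001]
ft_force: [-0.4, 2.1, 0.6]
grip_width: 0.167
grip_force: 30.0
```

step_arm --commands '[{"travel": [0, 0, 0.001], "turn": [0, 0, 0]}, {"travel": [0, 0, 0.001], "turn": [0, 0, 0]}]'

```text
time: 9.1
position: [0.5605, -0.0253, 0.0795]
tool_rot: [3.142, -0.001, -0.001]
ft_force: [-0.3, 1.5, -0.0]
grip_width: 0.17
grip_force: 30.0
```

step_arm --commands '[{"travel": [0, 0, 0.001], "turn": [0, 0, 0]}, {"travel": [0, 0, 0.001], "turn": [0, 0, 0]}]'

```text
time: 9.3
position: [0.5607, -0.0254, 0.0786]
tool_rot: [3.142, -0.001, -0.0]
ft_force: [-0.1, 2.0, 1.7]
grip_width: 0.171
grip_force: 30.0
```

step_arm --commands '[{"travel": [0, 0, 0.001], "turn": [0, 0, 0]}, {"travel": [0, 0, 0.001], "turn": [0, 0, 0]}]'

```text
time: 9.5
position: [0.5614, -0.0253, 0.0784]
tool_rot: [3.141, -0.001, 0.002]
ft_force: [-0.8, 2.5, 4.3]
grip_width: 0.163
grip_force: 30.0
```

step_arm --commands '[{"travel": [0, 0, 0.001], "turn": [0, 0, 0]}, {"travel": [0, 0, 0.001], "turn": [0, 0, 0]}]'

```text
time: 9.7
position: [0.5622, -0.0253, 0.0782]
tool_rot: [3.141, -0.001, 0.005]
ft_force: [-0.9, 1.1, 8.8]
grip_width: 0.164
grip_force: 30.0
```

The tip is on the bar with about 9 N pressing. I'll add 1 mm and slide left; the first 10 mm are certainly before the hole.

step_arm --commands '[{"travel": [0, 0, 0.001], "turn": [0, 0, 0]}, {"travel": [0, -0.001, 0.001], "turn": [0, 0, 0]}, {"travel": [0, -0.002, 0.001], "turn": [0, 0, 0]}, {"travel": [0, -0.003, 0.001], "turn": [0, 0, 0]}, {"travel": [0, -0.004, 0.001], "turn": [0, 0, 0]}]'

```text
time: 10.2
position: [0.5628, -0.0231, 0.078]
tool_rot: [3.138, -0.002, 0.007]
ft_force: [-1.3, -1.1, 11.5]
grip_width: 0.166
grip_force: 30.2
```

step_arm --commands '[{"travel": [0, -0.001, 0], "turn": [0, 0, 0]}, {"travel": [0, -0.002, 0], "turn": [0, 0, 0]}, {"travel": [0, -0.003, 0], "turn": [0, 0, 0]}, {"travel": [0, -0.004, 0], "turn": [0, 0, 0]}, {"travel": [0, -0.005, 0], "turn": [0, 0, 0]}]'

```text
time: 10.7
position: [0.5627, -0.0206, 0.078]
tool_rot: [3.135, -0.004, 0.006]
ft_force: [-1.6, -5.1, 11.9]
grip_width: 0.17
grip_force: 30.7
```

step_arm --commands '[{"travel": [0, -0.001, 0], "turn": [0, 0, 0]}, {"travel": [0, -0.002, 0], "turn": [0, 0, 0]}, {"travel": [0, -0.003, 0], "turn": [0, 0, 0]}, {"travel": [0, -0.004, 0], "turn": [0, 0, 0]}, {"travel": [0, -0.004, 0], "turn": [0, 0, 0]}]'

```text
time: 11.2
position: [0.5626, -0.0188, 0.0778]
tool_rot: [3.133, -0.006, 0.005]
ft_force: [-1.0, -7.6, 10.9]
grip_width: 0.171
grip_force: 31.2
```

Run:
```python
from h import *
s=ctrl.get_state();print(s['position'],s['ft_force'],s['torque'])
a=ctrl.get_image("scene");w=ctrl.get_image("wrist")
for f,i in(("a.npy",a),):
  for im in(np.load(f),i):
    q=blobs(im,(10,120,100),(28,255,255),(305,220,355,260))[0];print(cv2.boundingRect(q),plane("scene",*(np.mean(q.reshape(-1,2),0)),.042))
for q in blobs(w,(10,80,60),(28,255,255),(270,190,370,272),100):
    r=cv2.boundingRect(q);print(r,plane("wrist",r[0]+r[2]/2,r[1],.042,s))
```

```text
[ 0.56257168 -0.01879979  0.07781639] [-1.04299281 -7.57887425 10.86906354] [-2.17673349  0.33504257  0.0030793 ]
(320, 233, 21, 18) [ 0.54972704 -0.01930967  0.042     ]
(319, 235, 22, 16) [ 0.54804432 -0.01722595  0.042     ]
(294, 231, 63, 41) [ 0.58016079 -0.02465677  0.042     ]
```

Run:
```python
from h import *
a=ctrl.get_image("scene");w=ctrl.get_image("wrist")
A=cv2.resize(a[200:260,300:360],(400,400),interpolation=2);W=cv2.resize(w[200:320,260:380],(400,400),interpolation=2)
cv2.imwrite("pics/drag.png",np.hstack([A,W])[...,::-1])
```

```text
(no output)
```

View pics/drag.png

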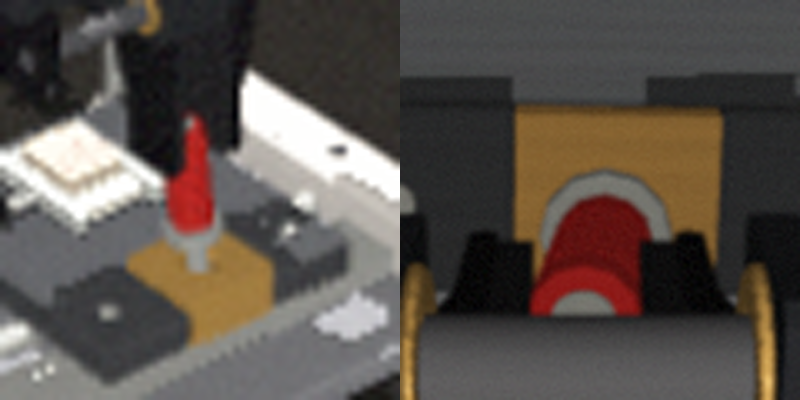

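The pictures show the pin standing in the bore, taking up its play (leaning slightly left), with the carriage about to slide. The arm is soft sideways (about 1.2 N/mm), so I continue.

step_arm --commands '[{"travel": [0, -0.001, 0], "turn": [0, 0, 0]}, {"travel": [0, -0.002, 0], "turn": [0, 0, 0]}, {"travel": [0, -0.003, 0], "turn": [0, 0, 0]}, {"travel": [0, -0.004, 0], "turn": [0, 0, 0]}, {"travel": [0, -0.004, 0], "turn": [0, 0, 0]}]'

```text
time: 11.9
position: [0.5626, -0.0159, 0.0778]
tool_rot: [3.131, -0.007, 0.005]
ft_force: [-1.0, -9.6, 11.5]
grip_width: 0.169
grip_force: 31.4
```

step_arm --commands '[{"travel": [0, -0.001, 0], "turn": [0, 0, 0]}, {"travel": [0, -0.002, 0], "turn": [0, 0, 0]}, {"travel": [0, -0.003, 0], "turn": [0, 0, 0]}, {"travel": [0, -0.003, 0], "turn": [0, 0, 0]}]'

```text
time: 12.3
position: [0.5627, -0.0129, 0.0778]
tool_rot: [3.132, -0.007, 0.006]
ft_force: [-0.7, -9.6, 10.2]
grip_width: 0.167
grip_force: 31.4
```

step_arm --commands '[{"travel": [0, -0.001, 0], "turn": [0, 0, 0]}, {"travel": [0, -0.002, 0], "turn": [0, 0, 0]}, {"travel": [0, -0.003, 0], "turn": [0, 0, 0]}, {"travel": [0, -0.004, 0], "turn": [0, 0, 0]}, {"travel": [0, -0.004, 0], "turn": [0, 0, 0]}]'

```text
time: 12.8
position: [0.5627, -0.009, 0.0779]
tool_rot: [3.131, -0.007, 0.006]
ft_force: [-1.4, -9.9, 11.7]
grip_width: 0.169
grip_force: 31.4
```

step_arm --commands '[{"travel": [0, -0.001, 0], "turn": [0, 0, 0]}, {"travel": [0, -0.002, 0], "turn": [0, 0, 0]}, {"travel": [0, -0.003, 0], "turn": [0, 0, 0]}, {"travel": [0, -0.003, 0], "turn": [0, 0, 0]}]'

```text
time: 13.2
position: [0.5627, -0.0059, 0.0778]
tool_rot: [3.131, -0.007, 0.006]
ft_force: [-0.7, -9.8, 10.9]
grip_width: 0.168
grip_force: 31.4
```

step_arm --commands '[{"travel": [0, -0.001, 0], "turn": [0, 0, 0]}, {"travel": [0, -0.002, 0], "turn": [0, 0, 0]}, {"travel": [0, -0.003, 0], "turn": [0, 0, 0]}, {"travel": [0, -0.003, 0], "turn": [0, 0, 0]}]'

```text
time: 13.6
position: [0.5628, -0.0029, 0.0778]
tool_rot: [3.131, -0.007, 0.006]
ft_force: [-1.2, -9.5, 10.6]
grip_width: 0.169
grip_force: 31.4
```

step_arm --commands '[{"travel": [0, -0.001, 0], "turn": [0, 0, 0]}, {"travel": [0, -0.002, 0], "turn": [0, 0, 0]}, {"travel": [0, -0.003, 0], "turn": [0, 0, 0]}, {"travel": [0, -0.003, 0], "turn": [0, 0, 0]}]'

```text
time: 14.0
position: [0.5628, 0.0002, 0.0778]
tool_rot: [3.132, -0.007, 0.006]
ft_force: [-1.2, -10.2, 12.2]
grip_width: 0.166
grip_force: 31.4
```

step_arm --commands '[{"travel": [0, -0.001, 0], "turn": [0, 0, 0]}, {"travel": [0, -0.002, 0], "turn": [0, 0, 0]}, {"travel": [0, -0.003, 0], "turn": [0, 0, 0]}, {"travel": [0, -0.003, 0], "turn": [0, 0, 0]}]'

```text
time: 14.4
position: [0.5629, 0.0031, 0.0778]
tool_rot: [3.131, -0.007, 0.006]
ft_force: [-1.0, -9.3, 11.7]
grip_width: 0.167
grip_force: 31.4
```

step_arm --commands '[{"travel": [0, -0.001, 0], "turn": [0, 0, 0]}, {"travel": [0, -0.002, 0], "turn": [0, 0, 0]}, {"travel": [0, -0.003, 0], "turn": [0, 0, 0]}, {"travel": [0, -0.003, 0], "turn": [0, 0, 0]}]'

```text
time: 14.8
position: [0.5629, 0.0061, 0.0779]
tool_rot: [3.131, -0.007, 0.006]
ft_force: [-1.2, -9.6, 11.3]
grip_width: 0.166
grip_force: 31.4
```

step_arm --commands '[{"travel": [0, -0.001, 0], "turn": [0, 0, 0]}, {"travel": [0, -0.002, 0], "turn": [0, 0, 0]}, {"travel": [0, -0.003, 0], "turn": [0, 0, 0]}, {"travel": [0, -0.003, 0], "turn": [0, 0, 0]}]'

```text
time: 15.2
position: [0.562, 0.0128, 0.0768]
tool_rot: [3.136, -0.004, 0.004]
ft_force: [-0.4, -4.0, 6.3]
grip_width: 0.168
grip_force: 30.4
```

The hole shows: force down, z dropped 1 mm, side force released. I'll press down gently here.

step_arm --commands '[{"travel": [0, 0, 0.001], "turn": [0, 0, 0]}, {"travel": [0, 0, 0.002], "turn": [0, 0, 0]}, {"travel": [0, 0, 0.002], "turn": [0, 0, 0]}]'

```text
time: 15.5
position: [0.5621, 0.0128, 0.075]
tool_rot: [3.136, -0.004, 0.004]
ft_force: [-0.8, -4.0, 7.4]
grip_width: 0.166
grip_force: 30.6
```

step_arm --commands '[{"travel": [0, 0, 0.001], "turn": [0, 0, 0]}, {"travel": [0, 0, 0.002], "turn": [0, 0, 0]}, {"travel": [0, 0, 0.003], "turn": [0, 0, 0]}, {"travel": [0, 0, 0.003], "turn": [0, 0, 0]}]'

```text
time: 15.9
position: [0.5627, 0.0127, 0.0727]
tool_rot: [3.136, -0.004, 0.006]
ft_force: [-1.0, -4.0, 10.5]
grip_width: 0.172
grip_force: 30.7
```

step_arm --commands '[{"travel": [0, 0, 0.001], "turn": [0, 0, 0]}, {"travel": [0, 0, 0.002], "turn": [0, 0, 0]}, {"travel": [0, 0, 0.002], "turn": [0, 0, 0]}]'

```text
time: 16.2
position: [0.5628, 0.0125, 0.0709]
tool_rot: [3.136, -0.004, 0.006]
ft_force: [-1.5, -4.7, 12.0]
grip_width: 0.171
grip_force: 30.7
```

step_arm --commands '[{"travel": [0, 0.0015, 0], "turn": [0, 0, 0]}, {"travel": [0, 0.003, 0.001], "turn": [0, 0, 0]}, {"travel": [0, 0.003, 0.002], "turn": [0, 0, 0]}, {"travel": [0, 0.003, 0.002], "turn": [0, 0, 0]}]'

```text
time: 16.6
position: [0.5613, 0.0109, 0.0672]
tool_rot: [3.138, -0.003, 0.001]
ft_force: [0.0, -3.0, 4.2]
grip_width: 0.169
grip_force: 30.2
```

step_arm --commands '[{"travel": [0, 0, 0.001], "turn": [0, 0, 0]}, {"travel": [0, 0, 0.002], "turn": [0, 0, 0]}, {"travel": [0, 0, 0.002], "turn": [0, 0, 0]}]'

```text
time: 16.9
position: [0.562, 0.011, 0.0669]
tool_rot: [3.137, -0.003, 0.003]
ft_force: [-2.7, -3.5, 14.1]
grip_width: 0.164
grip_force: 30.4
```

z 0.067 matches home (predicted 0.0666) and the force rises. One small extra press, then relieve and let go.

step_arm --commands '[{"travel": [0, 0.001, 0.001], "turn": [0, 0, 0]}, {"travel": [0, 0.002, 0.001], "turn": [0, 0, 0]}, {"travel": [0, 0.002, 0.001], "turn": [0, 0, 0]}]'

```text
time: 17.2
position: [0.5624, 0.0103, 0.0667]
tool_rot: [3.139, -0.002, 0.005]
ft_force: [-5.7, -1.5, 19.5]
grip_width: 0.169
grip_force: 30.3
```

Run:
```python
from h import *
s=ctrl.get_state();print(s['position'],s['ft_force'],s['torque'])
a=ctrl.get_image("scene");w=ctrl.get_image("wrist")
A=cv2.resize(a[200:260,290:350],(400,400),interpolation=2);W=cv2.resize(w[200:320,260:380],(400,400),interpolation=2)
cv2.imwrite("pics/home.png",np.hstack([A,W])[...,::-1])
```

```text
[0.5624065  0.01025699 0.0667468 ] [-5.685599   -1.53521773 19.47325371] [-0.63633082  1.11862532  0.01657774]
```

View pics/home.png

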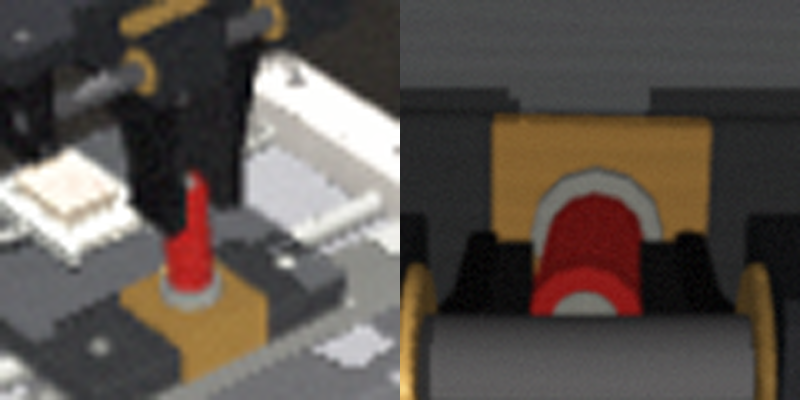

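The collar now lies flat on the brass guide, with no shank visible. I'll relieve the load, open and retreat.

step_arm --commands '[{"travel": [0, 0.001, -0.001], "turn": [0, 0, 0]}, {"travel": [0, 0.001, -0.002], "turn": [0, 0, 0]}, {"travel": [0, 0.001, -0.003], "turn": [0, 0, 0]}, {"travel": [0, 0.001, -0.003], "turn": [0, 0, 0]}]'

```text
time: 17.7
position: [0.5611, 0.0099, 0.067]
tool_rot: [3.14, -0.001, 0.001]
ft_force: [-0.8, -2.5, 5.0]
grip_width: 0.168
grip_force: 30.1
```

step_arm --commands '[{"travel": [0, 0, 0], "turn": [0, 0, 0]}, {"travel": [0, 0, 0], "turn": [0, 0, 0]}, {"travel": [0, 0, 0], "turn": [0, 0, 0]}, {"travel": [0, 0, 0], "turn": [0, 0, 0]}, {"travel": [0, 0, 0], "turn": [0, 0, 0]}]' --gripper 0.5

```text
time: 18.2
position: [0.5605, 0.0108, 0.0664]
tool_rot: [-3.141, 0.001, 0.001]
ft_force: [-0.4, 0.4, 0.1]
grip_width: 0.474
grip_force: 0.0
```

step_arm --commands '[{"travel": [0, 0, -0.01], "turn": [0, 0, 0]}, {"travel": [0, 0, -0.03], "turn": [0, 0, 0]}, {"travel": [0, 0, -0.06], "turn": [0, 0, 0]}, {"travel": [0, 0, -0.1], "turn": [0, 0, 0]}, {"travel": [0, 0, -0.12], "turn": [0, 0, 0]}]'

```text
time: 18.7
position: [0.5624, 0.0112, 0.191]
tool_rot: [3.141, -0.0, 0.008]
ft_force: [0.8, 0.3, -0.4]
grip_width: 0.498
grip_force: 0.0
```

step_arm --commands '[{"travel": [-0.05, 0, 0], "turn": [0, 0, 0]}, {"travel": [-0.09, 0, 0], "turn": [0, 0, 0]}, {"travel": [-0.09, 0, 0], "turn": [0, 0, 0]}, {"travel": [-0.09, 0, 0], "turn": [0, 0, 0]}, {"travel": [-0.09, 0, 0], "turn": [0, 0, 0]}]'

```text
time: 19.2
position: [0.472, 0.0108, 0.1876]
tool_rot: [3.142, -0.001, 0.003]
ft_force: [0.2, 0.4, 0.4]
grip_width: 0.498
grip_force: 0.0
```

Run:
```python
from h import *
s=ctrl.get_state();print(s['position'])
a=ctrl.get_image("scene");w=ctrl.get_image("wrist");np.save("a2",a);np.save("w2",w)
q=blobs(w,(0,150,60),(8,255,255),(250,80,400,255),20)[0];r=cv2.boundingRect(q);print("head w",r)
q2=blobs(a,(0,150,60),(8,255,255),(290,190,360,260),10)[0];r2=cv2.boundingRect(q2);print("head sc",r2)
b=blobs(w,(10,120,100),(28,255,255),(250,80,400,255),100)[0];rb=cv2.boundingRect(b);bore=plane("wrist",rb[0]+rb[2]/2,rb[1]+rb[3]/2,.042,s);print(rb,bore)
print(tri([ray("wrist",r[0]+r[2]/2,r[1]+r[3]/2,s),ray("scene",r2[0]+r2[2]/2,r2[1]+r2[3]/2)]))
m=ctrl.camera_model("scene")
for z in(.048,.088,.1):
    c=m['R']@np.r_[bore[:2],z]+m['t'];print(z,m['fx']*c[0]/c[2]+m['cx'],m['fy']*c[1]/c[2]+m['cy'],projw(np.r_[bore[:2],z],s))
```

```text
[0.47202513 0.01076719 0.18757642]
head w (307, 107, 21, 22)
head sc (315, 227, 7, 17)
(297, 99, 45, 44) [0.56042028 0.00771618 0.042     ]
[0.56058619 0.00889592 0.06484161]
0.048 318.6725682544591 241.4365041180917 [319.5764922  120.47624748]
0.088 318.4543413338601 226.74834851443896 [320.17241183 116.40012199]
0.1 318.3870854488204 222.2215701407502 [320.38680828 114.93546403]
```

The head top in the scene view (row 227) gives z of about 0.088, so the collar is home. The pin stands upright and the gripper is clear, so I hand in.

```bash
python3 -c "
from bench import ctrl
print(ctrl.close_job())"
```

```text
the job is handed in; nothing more can be done
None
```

The red pin is in the carriage's bore with its collar down on the brass guide, the gripper is clear, and the job is handed in at about 19 s; the hand-in returned no verdict, and the two paraffin blocks were not checked again at the end.

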